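Snug up the grease plug of a rover drive unit and cap it

ROBOT

A 6-joint arm with a two-finger parallel gripper is mounted at the origin on the work surface. World frame = base frame: x ahead of the robot, y to its left, z up, the work surface at z = 0. Lengths are in m, angles in degrees, forces in N, time in s.
With the tool pointing down it reaches from about 0.375 to 0.9 m from the base axis. Payload 3.1 kg.
Tool frame: the origin (TCP) lies midway between the tips of the shut fingers; the grasp point (between the pads) lies bot.hold_point_z behind it (bot.hold_point_z is the distance from the TCP to the grasp point, in m); z points along the fingers, y is the direction in which the jaws open and shut (so a half turn about z gives the same grasp; the last joint's range is limited). The gripper opens to 87 mm and grips with 3 to 60 N. Pads are 19 mm wide; open, the fingers measure 117 mm over their backs; the gripper's body (75 mm by 190 mm) begins 51 mm behind the grasp point.
Start: joints at [63.913, 30.224, 82.088, -0, 67.689, -10.227], TCP at [0.171, 0.601, 0.223] pointing down, gripper open.
Joint ranges: [-176.69, 176.69], [-43.24, 126.21], [12.49, 139.97], [-82, 262], [0, 151.66], [-163.58, 163.58]. Speed limits (degrees/s): [159.86, 159.86, 180, 180, 180, 180].

INTERFACE

Orientations are given as a 3x3 rotation matrix whose columns are the frame's x, y, z axes.
In Python, from rig import bot, vision, hand_in gives the robot as it stands. The module is installed in compiled form; this text tells all that it offers.
- The arm moves only by the shell command python3 -m handwheel 'ROWS'. ROWS is JSON, a list of rows, each an object of numbers: "hand": the gripper's target within -1 to 1 (fully open at 1, half-way at 0, shut at -1); "dx", "dy", "dz": the shift along the world's x, y, z in cm; "wx", "wy", "wz": the turn, a rotation vector about the world's x, y, z in rad. In form: [{"hand": .., "dx": .., "dy": .., "dz": .., "wx": .., "wy": .., "wz": ..}, ...]. A call has 1 to 10 rows; each row shifts and turns the commanded pose from where the row before left it; what a row does not reach is not made up. A row lasts 1/10 s, in which the tool goes at most 50 mm and 8.59 degrees, less where a joint would pass 70% of its speed; a pose out of reach is approached as far as the arm can. A call with a gripper value outside its range is refused whole. The fingers move at their own pace and stop on an object; the grip force is fixed at half the most. Time passes only in rows, so rows that do not move let the fingers close. It gives the time, the measured TCP pose, the force and the opening at its end, in the units of the state.
- bot.read_state(): the state, without advancing time (a new reading comes with each control period).
- vision.capture(name): name is "scene" or "top"; returns (picture, depth): 384x512x3 uint8, red, green, blue; 384x512 float32, m along the optical axis (not along the pixel's ray), 0 where there is no reading.
- vision.get_calibration(name): a dict with "fx", "fy", "cx", "cy" (pixels), "rvec" (rotation vector, rad) and "tvec" (3), from world to camera coordinates, as OpenCV has them. Camera axes: x right, y down, z forward; pixel columns grow to the right and rows downward; lengths in m; the calibration is good to about 2 mm. A picture is of the moment at which its call begins. get_calibration takes no time and is no camera call.
- hand_in(): hands the job in, once; it reports no verdict.
The state is a dict: "time_s": time; "joint_positions": joint angles; "qvel": joint speeds; "tau": joint torques, N m; "position": TCP position; "tcp_rot": TCP orientation; "force": force on the tool from outside, world axes, zero at the start; "moment": the same for the moment, N m; "opening": opening from 0.0 (shut) to 1.0 (fully open).
Only numpy, scipy, OpenCV 4.12 (cv2) and the standard library are available. Lean on these libraries where they do the work, as an engineer would, in place of code of your own. Each camera call takes 0.05 s, during which the arm holds its last target.

TASK

The grease plug on top of the grey drive unit has only been started by hand: turn its square brass head clockwise until its tapered thread is snug, without overtightening it. Then take the red protective cap and set it over the plug, upright and fully down on the round boss, let go of it, and leave the other things on the bench where they are.

Things in the scene. Friction and masses are not known exactly. Their poses are not given: they have to be found in the camera images.
- drive_unit: grey plastic gearbox on a 130 x 100 mm aluminium plate fixed to the bench; housing 108 x 86 mm, flat top 70 mm above the bench; a black tyre (72 mm across, top 80 mm above the bench) 73 to 97 mm out on its own +y and -y sides, two steel motors at its +x end. Origin: centre of the underside, at bench height, z up; the plug's upright axis passes through it
- port: round grey boss, 54 mm across, 12 mm high, on the drive unit. Origin: centre of its top face, 82 mm above the bench; z up. The taper bites 0.8 to 3.8 rad from the start: it varies and shows nowhere. Snug is 0.25 N m while turning, that is 0.13 more than the drag (below 0.18 is loose, above 0.5 damages it). When the hand stops, the drag may read reversed: go by the rise above its level
- plug: brass tapered plug in the port, square head 20 mm across flats, 22 mm high. Origin: centre of the head on the upright screw axis, 26 mm above the boss's top; z up, x and y square to the head's faces. Clockwise from above tightens (2 mm pitch). Its sealed thread drags at a steady 0.12 N m until the taper bites, then the torque climbs 0.5 N m per rad. Let go, it stays put
- cap: red plastic cap, a cup standing mouth down on the bench: 46 mm high, 41 mm across at its closed top, 44 mm at its mouth, wall 3 mm, top 4 mm thick. It passes over the plug's head with about 5 mm to spare all round and its rim then rests on the boss's top. Origin: centre of the rim plane (its underside); z up
- spare_tyre: black rubber tyre on an ivory hub, lying flat, 60 mm across, 24 mm high; origin at the centre of its underside; not part of the job
- motor_can: small steel motor standing on end, 28 mm across, 46 mm high with its shaft; origin at the centre of its underside; not part of the job
- controller: ivory hand control box with two black rocker switches, 150 x 78 x 35 mm; origin at the centre of its underside; not part of the job
- screwdriver: screwdriver with a dark blue handle, 200 mm long, lying flat; origin at the middle of its length on the bench; not part of the job
- hex_key: dark L-shaped hex key, 86 x 31 mm, 6 mm thick, lying flat; origin at the middle of its long arm on the bench; not part of the job
- yellow_gear: yellow plastic gear, 51 mm across, 16 mm high; origin at the centre of its underside; not part of the job
- blue_gear: blue plastic gear, 39 mm across, 19 mm high; origin at the centre of its underside; not part of the job
Things that resemble listed ones, but are neither listed nor needed, are in the scene too. Several things look just like the cap: the one meant starts farthest to the robot's right.

How it is judged:
By the outcome, as a careful person would: the job done as asked, in the order asked, and still so for the second after the job is handed in, with the robot touching nothing.
It also fails if it takes over 72 s, if anything falls off the work surface, if the arm or the gripper's body presses on something with over 40 N, if the wrist force passes 120 N, or if a joint passes its speed limit or range.

## Working session

There is one attempt and no reset: what is moved stays moved. The work goes in short steps, Python scripts to look and compute and a shell command to move; the robot and the scene stay as the last step left them, time stands still between calls to the robot, and variables do not carry over. Pictures are saved under pics/ and viewed, and the job is handed in when it is done.

```bash
mkdir -p pics; cat > h.py <<'E'
import numpy as np, cv2
from rig import bot, vision, hand_in
def cap(n,f):
    p,d=vision.capture(n); cv2.imwrite(f,cv2.cvtColor(p,cv2.COLOR_RGB2BGR)); np.savez(f[:-4]+'.npz',p=p,d=d); return p,d
def cal(n):
    c=vision.get_calibration(n); K=np.array([[c['fx'],0,c['cx']],[0,c['fy'],c['cy']],[0,0,1]]); R,_=cv2.Rodrigues(np.array(c['rvec'],float)); return K,R,np.array(c['tvec'],float).reshape(3)
def world(n,d,u,v):
    K,R,t=cal(n); u=np.asarray(u,float);v=np.asarray(v,float)
    r=np.stack([(u-K[0,2])/K[0,0],(v-K[1,2])/K[1,1],np.ones_like(u)],-1)*np.asarray(d)[...,None]
    return (r-t)@R
def onplane(n,u,v,z):
    K,R,t=cal(n); u=np.asarray(u,float);v=np.asarray(v,float)
    r=np.stack([(u-K[0,2])/K[0,0],(v-K[1,2])/K[1,1],np.ones_like(u)],-1)@R
    o=-R.T@t
    return o+r*((z-o[2])/r[...,2])[...,None]
def proj(n,P):
    K,R,t=cal(n); q=(np.asarray(P)@R.T+t)@K.T; return q[...,:2]/q[...,2:]
E
python3 - <<'E'
from h import *
for n in('top','scene'):
    cap(n,f'pics/{n}0.png'); K,R,t=cal(n); print(n,K[0,0],-R.T@t,R[2])
s=bot.read_state(); print({k:np.round(v,3).tolist() for k,v in s.items()}, bot.hold_point_z)
E
```

```text
top 457.63865602006246 [0.26368135 0.02269486 1.49071909] [ 0.22021644 -0.01217415 -0.97537506]
scene 400.0618250190953 [ 1.15222213 -0.6090787   0.74554273] [-0.52432262  0.58279304 -0.62083658]
{'time_s': 0.1, 'joint_positions': [63.914, 30.273, 82.149, 0.0, 67.69, -10.226], 'qvel': [-0.052, -0.076, -0.187, 0.025, -0.026, -0.067], 'tau': [0.0, -44.099, -17.715, 0.064, 0.053, -0.0], 'position': [0.17, 0.601, 0.222], 'tcp_rot': [[-0.962, 0.273, -0.001], [0.273, 0.962, -0.002], [0.0, -0.002, -1.0]], 'force': [-0.132, -0.828, 0.751], 'moment': [-0.027, 0.003, -0.03], 'opening': 1.002} 0.0187
```

View pics/top0.png

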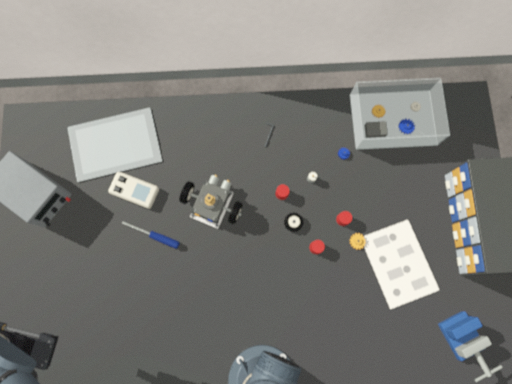

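View pics/scene0.png

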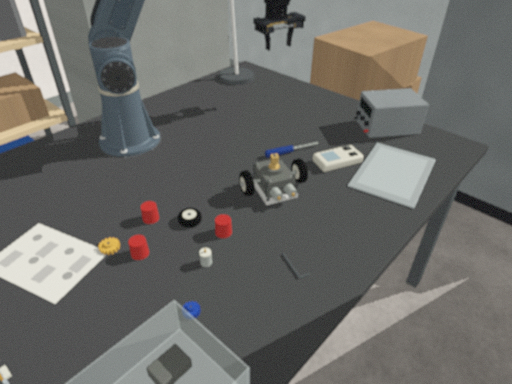

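The top view shows the base at about (262,365), the brass plug at (210,200), and red caps at (283,191), (345,218) and (317,247). Image right is the robot's right, so the cap I want is the one near (345,218). I'll measure both it and the plug.

```bash
python3 - <<'E'
from h import *
for n in('top','scene'):
    f=np.load(f'pics/{n}0.npz'); p,d=f['p'],f['d']; hsv=cv2.cvtColor(p,cv2.COLOR_RGB2HSV)
    red=(((hsv[...,0]<6)|(hsv[...,0]>174))&(hsv[...,1]>150)&(hsv[...,2]>90)).astype(np.uint8)
    br=((hsv[...,0]>8)&(hsv[...,0]<26)&(hsv[...,1]>90)&(hsv[...,2]>90)).astype(np.uint8)
    for nm,m in(('red',red),('brass',br)):
        k,l,st,c=cv2.connectedComponentsWithStats(m)
        for i in range(1,k):
            if st[i,4]<15: continue
            v,u=np.where(l==i); dd=d[v,u]; ok=dd>0
            W=world(n,dd[ok],u[ok],v[ok]); zt=np.percentile(W[:,2],90)
            T=W[W[:,2]>zt-.006]
            print(n,nm,st[i],c[i].round(1),'z90',zt.round(4),'topc',((T.max(0)+T.min(0))/2).round(4),np.ptp(T,axis=0).round(3),T.mean(0).round(4))
    if n=='top': crop=p[165:235,165:255]; 
    else: crop=p[140:215,230:320]
    cv2.imwrite(f'pics/{n}0c.png',cv2.cvtColor(cv2.resize(crop,None,fx=8,fy=8,interpolation=cv2.INTER_CUBIC),cv2.COLOR_RGB2BGR))
E
```

```text
top red [276 185  13  14 148] [282.1 191.7] z90 0.0495 topc [ 0.577  -0.0985  0.0485] [0.037 0.036 0.01 ] [ 0.5764 -0.0985  0.0471]
top red [337 212  15  14 159] [344.  218.3] z90 0.0491 topc [ 0.478  -0.2923  0.0485] [0.037 0.038 0.011] [ 0.4777 -0.2926  0.0468]
top red [310 240  15  14 150] [316.6 246.8] z90 0.0501 topc [ 0.3911 -0.1961  0.0497] [0.035 0.036 0.011] [ 0.3907 -0.1965  0.0478]
top brass [372 105  13  12 122] [378.1 110.7] z90 0.0194 topc [ 0.8456 -0.4482  0.0193] [0.039 0.042 0.012] [ 0.8458 -0.4484  0.0169]
top brass [452 167  11  27 142] [457.4 180.1] z90 0.1056 topc [ 0.5733 -0.6476  0.1058] [0.077 0.009 0.012] [ 0.5726 -0.6474  0.1043]
top brass [464 189  12  28 189] [470.  202.7] z90 0.1625 topc [ 0.4898 -0.6481  0.1617] [0.076 0.009 0.01 ] [ 0.4864 -0.6479  0.1612]
top brass [205 195  10  10  79] [209.5 199.8] z90 0.1207 topc [0.5477 0.1352 0.1207] [0.022 0.022 0.01 ] [0.549  0.1351 0.1194]
top brass [452 222  11  26 154] [457.3 234.7] z90 0.0542 topc [ 0.4053 -0.6457  0.0534] [0.073 0.009 0.01 ] [ 0.4036 -0.6464  0.0529]
top brass [349 232  16  18 225] [356.9 2
[... 600 characters left out ...]
] [ 0.4848 -0.295   0.0448]
scene brass [267  21  17   6  30] [273.9  23.3] z90 0.3245 topc [0.186  0.5539 0.3219] [0.019 0.084 0.006] [0.1874 0.5586 0.3222]
scene brass [ 311   22  115   77 5344] [366.5  61.6] z90 0.0451 topc [0.1084 1.4763 0.0451] [0.421 0.552 0.012] [0.1254 1.4543 0.0447]
scene brass [   0   74   48   58 1781] [ 19.2 102. ] z90 -0.0609 topc [-0.9384 -0.0637 -0.0606] [0.282 0.177 0.012] [-0.9082 -0.0491 -0.0618]
scene brass [269 154  11  16 122] [274.1 162.2] z90 0.1176 topc [0.5573 0.1325 0.1157] [0.022 0.026 0.007] [0.5574 0.1297 0.1168]
scene brass [ 98 237  23  18 322] [109.1 245.3] z90 0.0144 topc [ 0.409  -0.334   0.0132] [0.051 0.048 0.01 ] [ 0.4102 -0.336   0.0114]
```

View pics/top0c.png

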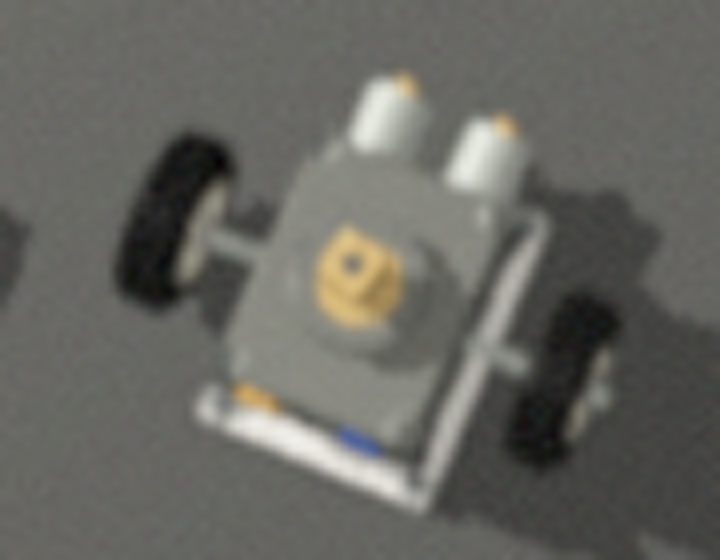

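View pics/scene0c.png

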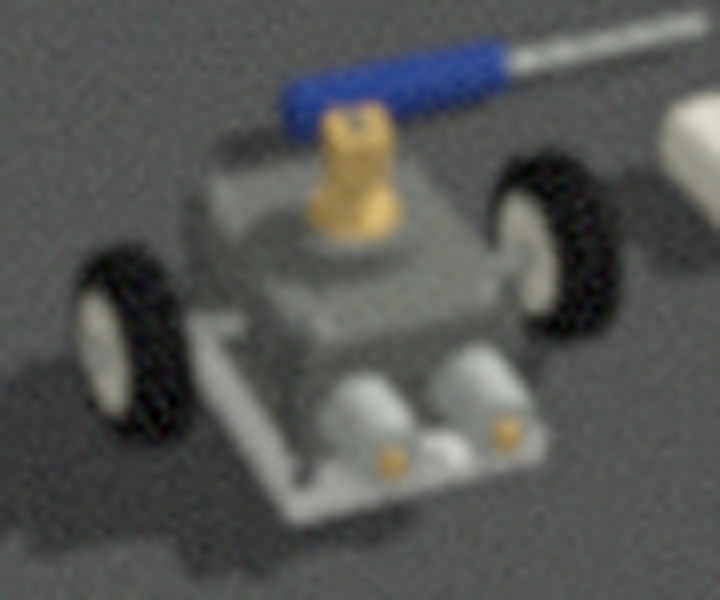

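```bash
python3 - <<'E'
from h import *
a=np.load('pics/top0.npz')['p'][188:212,198:224]; b=np.load('pics/scene0.npz')['p'][148:178,260:290]
A=cv2.resize(a,None,fx=15,fy=15,interpolation=cv2.INTER_CUBIC);B=cv2.resize(b,None,fx=13,fy=13,interpolation=cv2.INTER_CUBIC)
B=B[:390];h=max(A.shape[0],B.shape[0]);C=np.zeros((h,A.shape[1]+B.shape[1],3),np.uint8);C[:A.shape[0],:A.shape[1]]=A;C[:B.shape[0],A.shape[1]:]=B
C=np.clip(C*1.0,0,255).astype(np.uint8);print(A.shape,B.shape)
cv2.imwrite('pics/zoom0.png',cv2.cvtColor(C,cv2.COLOR_RGB2BGR))
for n in('top','scene'):
    print(n,proj(n,np.array([[.548,.135,.119],[.558,.135,.119],[.548,.145,.119]])))
E
```

```text
(360, 390, 3) (390, 390, 3)
top [[208.58103258 198.3148316 ]
 [208.47895681 195.11778165]
 [205.31067916 198.47907666]]
scene [[273.03033411 154.20279552]
 [275.71472521 155.53391141]
 [275.29786784 152.80324912]]
```

View pics/zoom0.png

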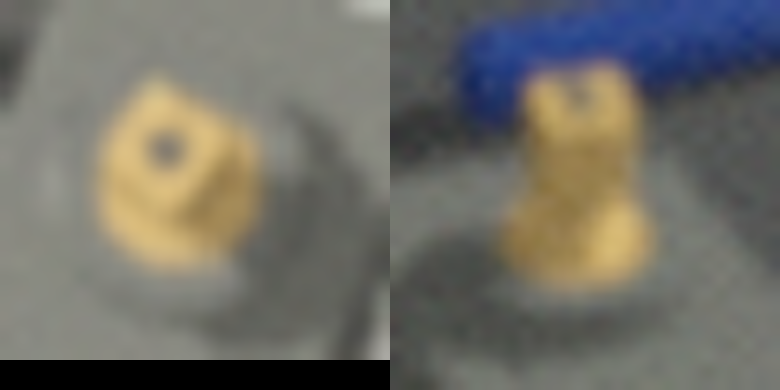

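```bash
python3 - <<'E'
from h import *
print(onplane('top',208.7,197.4,.119),onplane('scene',273.96,155.0,.119))
for n in('top','scene'):
    f=np.load(f'pics/{n}0.npz'); d=f['d']
    # triangulated caps
    vs=range(193,210) if n=='top' else range(152,174)
    us=range(202,218) if n=='top' else range(267,283)
    U,V=np.meshgrid(us,vs); W=world(n,d[np.ix_(list(vs),list(us))],U,V)
    print(n);print((W[...,2]*1000).round().astype(int))
K,R,t=cal('top');K2,R2,t2=cal('scene')
P1=K@np.c_[R,t];P2=K2@np.c_[R2,t2]
X=cv2.triangulatePoints(P1,P2,np.array([[208.7],[197.4]]),np.array([[273.96],[155.0]]));print('tri',(X[:3]/X[3]).T)
# red mask centroids: predicted by model points for cap center estimate
cs={}
for n,c in(('top',(344,218)),('scene',(138,247))):
    p=np.load(f'pics/{n}0.npz')['p']; hsv=cv2.cvtColor(p,cv2.COLOR_RGB2HSV)
    m=(((hsv[...,0]<8)|(hsv[...,0]>172))&(hsv[...,1]>110)&(hsv[...,2]>60)).astype(np.uint8)
    k,l,st,ce=cv2.connectedComponentsWithStats(m); i=l[c[1],c[0]]; cs[n]=ce[i]; print(n,st[i],ce[i],onplane(n,ce[i][0],ce[i][1],.023))
X=cv2.triangulatePoints(P1,P2,cs['top'].reshape(2,1),cs['scene'].reshape(2,1));print('captri',(X[:3]/X[3]).T)
E
```

```text
[0.55083506 0.13454739 0.119     ] [0.55259679 0.13367841 0.119     ]
top
[[  69   74   74   69   78   81   81   80   81   79   81   81   68   71
    68   74]
 [  67   74   67   86   81   81  122   84   80   77   75   81   84   88
    68   72]
 [  66   69   81   82   85  120  118  118  119   78   81   85   81   88
    81   67]
 [  73   79   81   76   84  117  123  120  119  116   84   85   80   87
    80   80]
 [  82   81   85   80  126  121  123  111  120  123  122   84   82   86
    79   85]
 [  85   78   79  116  116  119  121  112  125  121  114  112   88   81
    83   78]
 [  81   82   83  116  117  123  110  114  118  118  115  103   84   84
    78   78]
 [  86   83   79  105  121  113  119  118  115  119  106   79   82   83
    72   84]
 [  85   86   83   84   96 1491  119  121  116  110   95   78   85   82
    85   79]
 [  80   83   82   82   80   95  110  117  111   98   90   78   83   83
    83   83]
 [  82   81   83   79   79   83   84   91  100   86   79   79   85   81
    83   82]
 [  81   84   84   86   85   87   83   81   87   81   85   83   79   83
    80   79]
 [  73
[... 1474 characters left out ...]
80  81  80  79  81  82]
 [ 81  80  78  81  82  81  81  80  80  79  81  80  80  83  83  82]
 [ 82  82  83  79  81  79  81  80  82  80  82  79  82  79  80  82]
 [ 80  82  79  80  82  78  81  80  80  79  79  81  82  80  82  76]
 [ 77  78  82  82  83  80  82  81  81  80  80  82  80  78  75  73]
 [ 74  76  75  76  78  79  76  78  78  77  80  77  76  73  72  70]
 [ 69  73  75  73  73  77  74  74  75  75  78  75  72  72  69  68]]
tri [[0.55126817 0.13482576 0.11777637]]
top [336 211  17  15 196] [343.93877551 218.05612245] [ 0.48018666 -0.29315242  0.023     ]
scene [128 234  21  26 430] [138.16744186 246.97906977] [ 0.48308682 -0.29395711  0.023     ]
captri [[ 0.48070192 -0.29332451  0.02074404]]
```

The brass plug's top centre triangulates to about (0.5515, 0.1345), with its head turned about 54° (mod 90°). The cap is at about (0.481, -0.2935). I'll turn the wrist to jaw azimuth 144° so that a single grip covers the whole turn.

```bash
python3 -m handwheel '[{"hand":1,"dx":2.9,"dy":-3.6,"wz":0.1},{"hand":1,"dx":2.9,"dy":-3.6,"wz":0.1},{"hand":1,"dx":2.9,"dy":-3.6,"wz":0.1},{"hand":1,"dx":2.9,"dy":-3.6,"wz":0.1},{"hand":1,"dx":2.9,"dy":-3.6,"wz":0.1},{"hand":1,"dx":2.9,"dy":-3.6,"wz":0.1},{"hand":1,"dx":2.9,"dy":-3.6,"wz":0.1},{"hand":1,"dx":2.9,"dy":-3.6,"wz":0.1},{"hand":1,"dx":2.9,"dy":-3.6,"wz":0.1},{"hand":1,"dx":2.9,"dy":-3.6,"wz":0.1}]'
cat > s.py <<'E'
from h import *
s=bot.read_state();R=np.array(s['tcp_rot'])
print('t',round(s['time_s'],2),'p',np.round(s['position'],4),'az',round(np.degrees(np.arctan2(R[1,1],R[0,1])),2),'z',R[:,2].round(3),'q',np.round(s['joint_positions'],1),'F',np.round(s['force'],2),'M',np.round(s['moment'],3),'op',round(s['opening'],3))
E
python3 s.py
```

```text
t 0.1 p [0.1705 0.6006 0.2217] az 74.14 z [-0.001 -0.002 -1.   ] q [ 63.9  30.3  82.1   0.   67.7 -10.2] F [-0.13 -0.83  0.75] M [-0.027  0.003 -0.03 ] op 1.002invalid input
```

```bash
python3 -m handwheel '[{"hand":1,"dx":2.9,"dy":-3.6,"dz":0,"wx":0,"wy":0,"wz":0.1},{"hand":1,"dx":2.9,"dy":-3.6,"dz":0,"wx":0,"wy":0,"wz":0.1},{"hand":1,"dx":2.9,"dy":-3.6,"dz":0,"wx":0,"wy":0,"wz":0.1},{"hand":1,"dx":2.9,"dy":-3.6,"dz":0,"wx":0,"wy":0,"wz":0.1},{"hand":1,"dx":2.9,"dy":-3.6,"dz":0,"wx":0,"wy":0,"wz":0.1},{"hand":1,"dx":2.9,"dy":-3.6,"dz":0,"wx":0,"wy":0,"wz":0.1},{"hand":1,"dx":2.9,"dy":-3.6,"dz":0,"wx":0,"wy":0,"wz":0.1},{"hand":1,"dx":2.9,"dy":-3.6,"dz":0,"wx":0,"wy":0,"wz":0.1},{"hand":1,"dx":2.9,"dy":-3.6,"dz":0,"wx":0,"wy":0,"wz":0.1},{"hand":1,"dx":2.9,"dy":-3.6,"dz":0,"wx":0,"wy":0,"wz":0.1}]'
python3 s.py
```

```text
time_s: 1.1
position: [0.4614, 0.2395, 0.2223]
tcp_rot: [[-0.747, -0.665, -0.001], [-0.665, 0.747, -0.0], [0.001, 0.0, -1.0]]
force: [0.2, 0.2, -0.2]
opening: 1.002
t 1.1 p [0.4614 0.2395 0.2223] az 131.67 z [-0.001 -0.    -1.   ] q [  15.1   22.2   97.1    0.    60.8 -116.6] F [ 0.19  0.2  -0.22] M [0.112 0.016 0.049] op 1.002
```

```bash
python3 -m handwheel '[{"hand":1,"dx":3,"dy":-3.5,"dz":0,"wx":0,"wy":0,"wz":0.075},{"hand":1,"dx":3,"dy":-3.5,"dz":0,"wx":0,"wy":0,"wz":0.07},{"hand":1,"dx":3,"dy":-3.5,"dz":-1.5,"wx":0,"wy":0,"wz":0.07},{"hand":1,"dx":0,"dy":0,"dz":-3,"wx":0,"wy":0,"wz":0},{"hand":1,"dx":0,"dy":0,"dz":-2.5,"wx":0,"wy":0,"wz":0},{"hand":1,"dx":0,"dy":0,"dz":0,"wx":0,"wy":0,"wz":0}]'
python3 s.py
python3 - <<'E'
from h import *
a,_=cap('top','pics/top1.png');b,_=cap('scene','pics/scene1.png')
A=cv2.resize(a[170:230,175:245],None,fx=6,fy=6,interpolation=cv2.INTER_CUBIC);B=cv2.resize(b[110:180,240:310],None,fx=5,fy=5,interpolation=cv2.INTER_CUBIC)
C=np.zeros((360,770,3),np.uint8);C[:360,:420]=A;C[:350,420:]=B;cv2.imwrite('pics/z1.png',C[...,::-1])
E
```

```text
time_s: 1.7
position: [0.5478, 0.1354, 0.1489]
tcp_rot: [[-0.592, -0.806, -0.009], [-0.806, 0.592, -0.0], [0.006, 0.007, -1.0]]
force: [-0.7, 0.6, -0.5]
opening: 1.003
t 1.7 p [0.5478 0.1354 0.1489] az 143.68 z [-0.009 -0.    -1.   ] q [   2.5   31.3   94.6    0.    54.6 -141.1] F [-0.7   0.58 -0.48] M [ 0.052  0.079 -0.005] op 1.003
```

View pics/z1.png

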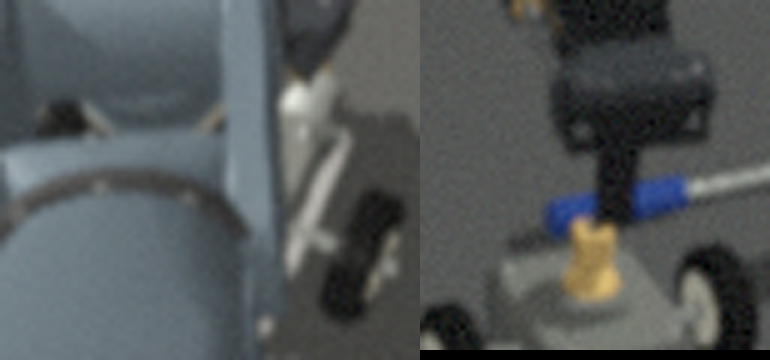

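```bash
python3 - <<'E'
from h import *
t=np.array([.5478,.1354,.149]);a=np.array([.806,-.592,0])
for k in(.0435,.051,.0585): print(k,proj('scene',t+k*a))
b=np.load('pics/scene1.npz')['p'][125:180,255:300]
cv2.imwrite('pics/z1b.png',cv2.resize(b,None,fx=11,fy=11,interpolation=cv2.INTER_CUBIC)[...,::-1])
E
python3 s.py
```

```text
0.0435 [277.14332767 153.5116277 ]
0.051 [277.80055079 155.00915545]
0.0585 [278.46480527 156.52270467]
t 1.8 p [0.5504 0.1362 0.1523] az 143.76 z [-0.001 -0.    -1.   ] q [   2.6   31.1   94.4    0.    54.6 -141.1] F [ 0.47 -0.33  1.  ] M [ 0.066  0.092 -0.002] op 0.999
```

View pics/z1b.png

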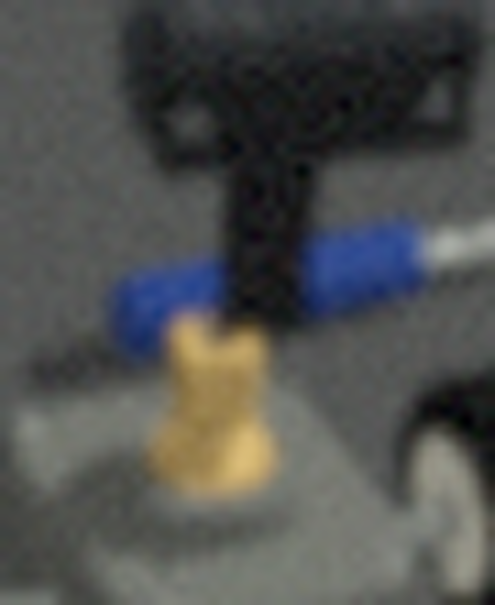

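```bash
python3 -m handwheel '[{"hand":1,"dx":0.1,"dy":-0.15,"dz":-2,"wx":0,"wy":0,"wz":0},{"hand":1,"dx":0,"dy":0,"dz":-2,"wx":0,"wy":0,"wz":0},{"hand":1,"dx":0,"dy":0,"dz":-1.7,"wx":0,"wy":0,"wz":0},{"hand":1,"dx":0,"dy":0,"dz":0,"wx":0,"wy":0,"wz":0},{"hand":0,"dx":0,"dy":0,"dz":0,"wx":0,"wy":0,"wz":0},{"hand":0,"dx":0,"dy":0,"dz":0,"wx":0,"wy":0,"wz":0}]'; python3 s.py
```

```text
time_s: 2.4
position: [0.553, 0.135, 0.0973]
tcp_rot: [[-0.591, -0.807, 0.003], [-0.807, 0.591, 0.0], [-0.002, -0.003, -1.0]]
force: [-1.0, 0.0, 0.3]
opening: 0.897
t 2.4 p [0.553  0.135  0.0973] az 143.79 z [ 0.003  0.    -1.   ] q [   2.5   35.9   96.5   -0.    47.5 -141.3] F [-0.98  0.02  0.28] M [0.074 0.044 0.039] op 0.897
```

```bash
python3 -m handwheel '[{"hand":-0.3,"dx":0,"dy":0,"dz":0,"wx":0,"wy":0,"wz":0},{"hand":-0.3,"dx":0,"dy":0,"dz":0,"wx":0,"wy":0,"wz":0},{"hand":-0.3,"dx":0,"dy":0,"dz":0,"wx":0,"wy":0,"wz":0},{"hand":-0.3,"dx":0,"dy":0,"dz":0,"wx":0,"wy":0,"wz":0},{"hand":-0.3,"dx":0,"dy":0,"dz":0,"wx":0,"wy":0,"wz":0},{"hand":-0.3,"dx":0,"dy":0,"dz":0,"wx":0,"wy":0,"wz":0},{"hand":-0.3,"dx":0,"dy":0,"dz":0,"wx":0,"wy":0,"wz":0},{"hand":-0.3,"dx":0,"dy":0,"dz":0,"wx":0,"wy":0,"wz":0}]'; python3 s.py
python3 - <<'E'
from h import *
b,_=cap('scene','pics/scene2.png')
cv2.imwrite('pics/z2.png',cv2.resize(b[125:180,250:310],None,fx=11,fy=11,interpolation=cv2.INTER_CUBIC)[...,::-1])
E
```

```text
time_s: 3.2
position: [0.5517, 0.1347, 0.0955]
tcp_rot: [[-0.591, -0.806, -0.0], [-0.806, 0.591, -0.0], [0.0, 0.0, -1.0]]
force: [-0.3, -0.2, -0.3]
opening: 0.356
t 3.2 p [0.5517 0.1347 0.0955] az 143.75 z [-0. -0. -1.] q [   2.4   36.    96.6    0.    47.5 -141.3] F [-0.26 -0.21 -0.33] M [ 0.054  0.052 -0.023] op 0.356
```

View pics/z2.png

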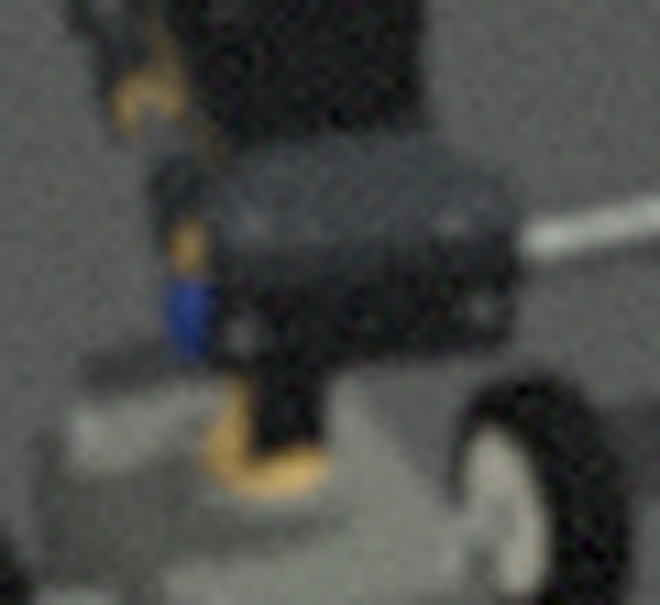

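The jaws straddle the head with the flange clear below them, so I'm closing on it.

```bash
python3 -m handwheel '[{"hand":-1,"dx":0,"dy":0,"dz":0,"wx":0,"wy":0,"wz":0},{"hand":-1,"dx":0,"dy":0,"dz":0,"wx":0,"wy":0,"wz":0},{"hand":-1,"dx":0,"dy":0,"dz":0,"wx":0,"wy":0,"wz":0},{"hand":-1,"dx":0,"dy":0,"dz":0,"wx":0,"wy":0,"wz":0},{"hand":-1,"dx":0,"dy":0,"dz":0,"wx":0,"wy":0,"wz":0}]'; python3 s.py
```

```text
time_s: 3.75
position: [0.5517, 0.1347, 0.0955]
tcp_rot: [[-0.591, -0.806, -0.0], [-0.806, 0.591, 0.0], [-0.0, 0.0, -1.0]]
force: [1.0, -0.8, 0.5]
opening: 0.231
t 3.75 p [0.5517 0.1347 0.0955] az 143.74 z [-0.  0. -1.] q [   2.4   36.    96.6    0.    47.5 -141.3] F [ 0.95 -0.76  0.54] M [ 0.077  0.034 -0.182] op 0.231
```

```bash
cat > m.py <<'E'
from h import *
s=bot.read_state();R=np.array(s['tcp_rot'])
print('t %.2f az %.2f q6 %.1f Mz %.3f tau6 %.3f F %s op %.3f z %.4f'%(s['time_s'],np.degrees(np.arctan2(R[1,1],R[0,1])),s['joint_positions'][5],s['moment'][2],s['tau'][5],np.round(s['force'],1),s['opening'],s['position'][2]))
E
q(){ python3 m.py; }
python3 -m handwheel '[{"hand":-1,"dx":0,"dy":0,"dz":0,"wx":0,"wy":0,"wz":0}]' >/dev/null; q
python3 -m handwheel '[{"hand":-1,"dx":0,"dy":0,"dz":0,"wx":0,"wy":0,"wz":-0.05}]' >/dev/null; q
python3 -m handwheel '[{"hand":-1,"dx":0,"dy":0,"dz":0,"wx":0,"wy":0,"wz":-0.05}]' >/dev/null; q
python3 -m handwheel '[{"hand":-1,"dx":0,"dy":0,"dz":0,"wx":0,"wy":0,"wz":-0.05}]' >/dev/null; q
python3 -m handwheel '[{"hand":-1,"dx":0,"dy":0,"dz":-0.005,"wx":0,"wy":0,"wz":-0.05}]' >/dev/null; q
python3 -m handwheel '[{"hand":-1,"dx":0,"dy":0,"dz":0,"wx":0,"wy":0,"wz":-0.05}]' >/dev/null; q
python3 -m handwheel '[{"hand":-1,"dx":0,"dy":0,"dz":0,"wx":0,"wy":0,"wz":-0.05}]' >/dev/null; q
python3 -m handwheel '[{"hand":-1,"dx":0,"dy":0,"dz":-0.005,"wx":0,"wy":0,"wz":-0.05}]' >/dev/null; q
python3 -m handwheel '[{"hand":-1,"dx":0,"dy":0,"dz":0,"wx":0,"wy":0,"wz":-0.05}]' >/dev/null; q
```

```text
t 3.85 az 143.75 q6 -141.3 Mz -0.117 tau6 -0.109 F [ 0.3  0.1 -0.6] op 0.225 z 0.0955
t 3.95 az 140.87 q6 -138.4 Mz 0.164 tau6 -0.332 F [-0.1  0.1 -0.3] op 0.225 z 0.0955
t 4.05 az 137.97 q6 -135.5 Mz 0.093 tau6 -0.204 F [-0.4  0.6 -0.6] op 0.227 z 0.0955
t 4.15 az 135.10 q6 -132.6 Mz 0.170 tau6 -0.198 F [-0.4  1.5 -1.2] op 0.230 z 0.0955
t 4.25 az 132.24 q6 -129.8 Mz 0.116 tau6 -0.198 F [ 0.1  0.9 -0.1] op 0.226 z 0.0955
t 4.35 az 129.37 q6 -126.9 Mz 0.144 tau6 -0.198 F [ 0.2  0.4 -0.2] op 0.225 z 0.0955
t 4.45 az 126.51 q6 -124.0 Mz 0.069 tau6 -0.198 F [-0.5  1.7 -0.1] op 0.228 z 0.0954
t 4.55 az 123.64 q6 -121.2 Mz 0.082 tau6 -0.198 F [-0.5  0.5  0.5] op 0.225 z 0.0954
t 4.65 az 120.77 q6 -118.3 Mz 0.135 tau6 -0.198 F [-1.1  0.8 -0.5] op 0.230 z 0.0954
```

The reading of tau6 is clean: a steady −0.198 while turning, which matches the 0.12 N·m drag. I'm aiming for a rise of about 0.13 above that, to roughly −0.33.

```bash
q(){ python3 m.py; }
python3 -m handwheel '[{"hand":-1,"dx":0,"dy":0,"dz":-0.005,"wx":0,"wy":0,"wz":-0.05},{"hand":-1,"dx":0,"dy":0,"dz":0,"wx":0,"wy":0,"wz":-0.05},{"hand":-1,"dx":0,"dy":0,"dz":0,"wx":0,"wy":0,"wz":-0.05}]' >/dev/null; q
python3 -m handwheel '[{"hand":-1,"dx":0,"dy":0,"dz":-0.005,"wx":0,"wy":0,"wz":-0.05},{"hand":-1,"dx":0,"dy":0,"dz":0,"wx":0,"wy":0,"wz":-0.05},{"hand":-1,"dx":0,"dy":0,"dz":0,"wx":0,"wy":0,"wz":-0.05}]' >/dev/null; q
python3 -m handwheel '[{"hand":-1,"dx":0,"dy":0,"dz":-0.005,"wx":0,"wy":0,"wz":-0.05},{"hand":-1,"dx":0,"dy":0,"dz":0,"wx":0,"wy":0,"wz":-0.05}]' >/dev/null; q
```

```text
t 4.95 az 112.18 q6 -109.7 Mz 0.115 tau6 -0.197 F [-1.2  1.5 -0.1] op 0.229 z 0.0954
t 5.25 az 103.58 q6 -101.1 Mz 0.096 tau6 -0.197 F [-0.2  2.3  0.7] op 0.224 z 0.0953
t 5.45 az 97.85 q6 -95.4 Mz 0.105 tau6 -0.197 F [-0.6  1.7  0.4] op 0.224 z 0.0953
```

```bash
q(){ python3 m.py; }
python3 -m handwheel '[{"hand":-1,"dx":0,"dy":0,"dz":-0.005,"wx":0,"wy":0,"wz":-0.05},{"hand":-1,"dx":0,"dy":0,"dz":0,"wx":0,"wy":0,"wz":-0.05}]' >/dev/null; q
python3 -m handwheel '[{"hand":-1,"dx":0,"dy":0,"dz":0,"wx":0,"wy":0,"wz":-0.05},{"hand":-1,"dx":0,"dy":0,"dz":-0.005,"wx":0,"wy":0,"wz":-0.05}]' >/dev/null; q
python3 -m handwheel '[{"hand":-1,"dx":0,"dy":0,"dz":0,"wx":0,"wy":0,"wz":-0.05}]' >/dev/null; q
```

```text
t 5.65 az 92.12 q6 -89.7 Mz 0.127 tau6 -0.197 F [-0.4  1.2 -0.2] op 0.228 z 0.0952
t 5.85 az 86.38 q6 -83.9 Mz 0.151 tau6 -0.197 F [-0.4  2.5  0.9] op 0.227 z 0.0952
t 5.95 az 83.52 q6 -81.1 Mz 0.088 tau6 -0.197 F [-0.6  2.3 -0.1] op 0.224 z 0.0952
```

```bash
python3 m.py
```

```text
t 5.95 az 83.52 q6 -81.1 Mz 0.088 tau6 -0.197 F [-0.6  2.3 -0.1] op 0.224 z 0.0952
```

```bash
q(){ python3 m.py; }
python3 -m handwheel '[{"hand":-1,"dx":0,"dy":0,"dz":-0.005,"wx":0,"wy":0,"wz":-0.05},{"hand":-1,"dx":0,"dy":0,"dz":0,"wx":0,"wy":0,"wz":-0.05}]' >/dev/null; q
python3 -m handwheel '[{"hand":-1,"dx":0,"dy":0,"dz":0,"wx":0,"wy":0,"wz":-0.05},{"hand":-1,"dx":0,"dy":0,"dz":-0.005,"wx":0,"wy":0,"wz":-0.05}]' >/dev/null; q
python3 -m handwheel '[{"hand":-1,"dx":0,"dy":0,"dz":0,"wx":0,"wy":0,"wz":-0.05}]' >/dev/null; q
```

```text
t 6.15 az 77.79 q6 -75.3 Mz 0.150 tau6 -0.196 F [-0.4  3.2  0.4] op 0.228 z 0.0952
t 6.35 az 72.05 q6 -69.6 Mz 0.140 tau6 -0.196 F [-0.7  4.3  0.5] op 0.227 z 0.0951
t 6.45 az 69.19 q6 -66.7 Mz 0.126 tau6 -0.196 F [-0.7  3.6  0.8] op 0.227 z 0.0951
```

```bash
q(){ python3 m.py; }
python3 -m handwheel '[{"hand":-1,"dx":0,"dy":0.01,"dz":-0.005,"wx":0,"wy":0,"wz":-0.05},{"hand":-1,"dx":0,"dy":0,"dz":0,"wx":0,"wy":0,"wz":-0.05}]' >/dev/null; q
python3 -m handwheel '[{"hand":-1,"dx":0,"dy":0.01,"dz":0,"wx":0,"wy":0,"wz":-0.05},{"hand":-1,"dx":0,"dy":0,"dz":-0.005,"wx":0,"wy":0,"wz":-0.05}]' >/dev/null; q
python3 -m handwheel '[{"hand":-1,"dx":0,"dy":0,"dz":0,"wx":0,"wy":0,"wz":-0.05}]' >/dev/null; q
```

```text
t 6.65 az 63.46 q6 -61.0 Mz 0.138 tau6 -0.196 F [-0.1  2.6  0.2] op 0.228 z 0.0951
t 6.85 az 57.73 q6 -55.3 Mz 0.161 tau6 -0.196 F [0.  3.1 0.9] op 0.228 z 0.0951
t 6.95 az 54.86 q6 -52.4 Mz 0.127 tau6 -0.197 F [-0.4  3.1 -0.1] op 0.227 z 0.0950
```

```bash
q(){ python3 m.py; }
python3 -m handwheel '[{"hand":-1,"dx":0,"dy":0.01,"dz":-0.005,"wx":0,"wy":0,"wz":-0.05},{"hand":-1,"dx":0,"dy":0,"dz":0,"wx":0,"wy":0,"wz":-0.05}]' >/dev/null; q
python3 -m handwheel '[{"hand":-1,"dx":0,"dy":0.01,"dz":0,"wx":0,"wy":0,"wz":-0.05},{"hand":-1,"dx":0,"dy":0,"dz":-0.005,"wx":0,"wy":0,"wz":-0.05}]' >/dev/null; q
python3 -m handwheel '[{"hand":-1,"dx":0,"dy":0,"dz":0,"wx":0,"wy":0,"wz":-0.05}]' >/dev/null; q
```

```text
t 7.15 az 49.14 q6 -46.7 Mz 0.143 tau6 -0.196 F [-0.7  2.9  0.3] op 0.227 z 0.0950
t 7.35 az 43.41 q6 -40.9 Mz 0.138 tau6 -0.197 F [-0.6  2.8 -0.1] op 0.229 z 0.0950
t 7.45 az 40.54 q6 -38.1 Mz 0.133 tau6 -0.197 F [ 0.6  2.8 -0.2] op 0.225 z 0.0950
```

```bash
q(){ python3 m.py; }
python3 -m handwheel '[{"hand":-1,"dx":0,"dy":0.01,"dz":-0.005,"wx":0,"wy":0,"wz":-0.05},{"hand":-1,"dx":0,"dy":0,"dz":0,"wx":0,"wy":0,"wz":-0.05}]' >/dev/null; q
python3 -m handwheel '[{"hand":-1,"dx":0,"dy":0.01,"dz":0,"wx":0,"wy":0,"wz":-0.05},{"hand":-1,"dx":0,"dy":0,"dz":-0.005,"wx":0,"wy":0,"wz":-0.05}]' >/dev/null; q
python3 -m handwheel '[{"hand":-1,"dx":0,"dy":0,"dz":0,"wx":0,"wy":0,"wz":-0.05}]' >/dev/null; q
```

```text
t 7.65 az 34.83 q6 -32.3 Mz 0.190 tau6 -0.160 F [-0.1  3.5  0.6] op 0.227 z 0.0949
t 7.85 az 29.12 q6 -26.6 Mz 0.159 tau6 -0.118 F [ 0.4  2.9 -0.3] op 0.227 z 0.0949
t 7.95 az 26.26 q6 -23.7 Mz 0.234 tau6 -0.097 F [0.3 1.9 0.3] op 0.223 z 0.0949
```

The taper has bitten. Both tau6 and Mz have risen about 0.10 above the drag level, so the torque is about 0.22. A little more is needed.

```bash
q(){ python3 m.py; }
python3 -m handwheel '[{"hand":-1,"dx":0,"dy":0,"dz":0,"wx":0,"wy":0,"wz":-0.05}]' >/dev/null; q
python3 -m handwheel '[{"hand":-1,"dx":0,"dy":0,"dz":0,"wx":0,"wy":0,"wz":-0.05}]' >/dev/null; q
```

```text
t 8.05 az 23.40 q6 -20.9 Mz 0.244 tau6 -0.075 F [-0.6  3.3 -0.7] op 0.223 z 0.0949
t 8.15 az 20.54 q6 -18.0 Mz 0.223 tau6 -0.053 F [ 0.7  2.8 -0.5] op 0.222 z 0.0949
```

The rise is about 0.14 above drag, so about 0.26 N·m and snug. Now I release and lift.

```bash
python3 -m handwheel '[{"hand":1,"dx":0,"dy":0,"dz":0,"wx":0,"wy":0,"wz":0},{"hand":1,"dx":0,"dy":0,"dz":0,"wx":0,"wy":0,"wz":0},{"hand":1,"dx":0,"dy":0,"dz":0,"wx":0,"wy":0,"wz":0},{"hand":1,"dx":0,"dy":0,"dz":0,"wx":0,"wy":0,"wz":0}]'; python3 m.py
```

```text
time_s: 8.55
position: [0.5517, 0.1351, 0.0948]
tcp_rot: [[-0.352, 0.936, -0.0], [0.936, 0.352, -0.0], [-0.0, -0.0, -1.0]]
force: [0.5, 0.2, 0.4]
opening: 0.507
t 8.55 az 20.58 q6 -18.1 Mz -0.004 tau6 -0.003 F [0.5 0.2 0.4] op 0.507 z 0.0948
```

```bash
python3 -m handwheel '[{"hand":1,"dx":0,"dy":0,"dz":3.5,"wx":0,"wy":0,"wz":0},{"hand":1,"dx":0,"dy":0,"dz":3,"wx":0,"wy":0,"wz":0}]' >/dev/null; python3 s.py
python3 -m handwheel '[{"hand":1,"dx":-0.7,"dy":-4.3,"dz":0,"wx":0,"wy":0,"wz":-0.145},{"hand":1,"dx":-0.7,"dy":-4.3,"dz":0,"wx":0,"wy":0,"wz":-0.145},{"hand":1,"dx":-0.7,"dy":-4.3,"dz":0,"wx":0,"wy":0,"wz":-0.145},{"hand":1,"dx":-0.7,"dy":-4.3,"dz":0,"wx":0,"wy":0,"wz":-0.145},{"hand":1,"dx":-0.7,"dy":-4.3,"dz":0,"wx":0,"wy":0,"wz":-0.145},{"hand":1,"dx":-0.7,"dy":-4.3,"dz":0,"wx":0,"wy":0,"wz":-0.145},{"hand":1,"dx":-0.7,"dy":-4.3,"dz":0,"wx":0,"wy":0,"wz":-0.145},{"hand":1,"dx":-0.7,"dy":-4.3,"dz":0,"wx":0,"wy":0,"wz":-0.145},{"hand":1,"dx":-0.7,"dy":-4.3,"dz":0,"wx":0,"wy":0,"wz":-0.145},{"hand":1,"dx":-0.7,"dy":-4.3,"dz":0,"wx":0,"wy":0,"wz":-0.145}]'
python3 -m handwheel '[{"hand":1,"dx":0,"dy":0,"dz":-3,"wx":0,"wy":0,"wz":0},{"hand":1,"dx":0,"dy":0,"dz":-3,"wx":0,"wy":0,"wz":0},{"hand":1,"dx":0,"dy":0,"dz":0,"wx":0,"wy":0,"wz":0},{"hand":1,"dx":0,"dy":0,"dz":0,"wx":0,"wy":0,"wz":0}]'; python3 s.py
python3 - <<'E'
from h import *
b,_=cap('scene','pics/scene3.png');cap('top','pics/top3.png')
cv2.imwrite('pics/z3.png',cv2.resize(b[170:280,70:190],None,fx=5,fy=5,interpolation=cv2.INTER_CUBIC)[...,::-1])
E
```

```text
t 8.75 p [0.5512 0.1351 0.1599] az 20.58 z [-0.002 -0.    -1.   ] q [  2.5  30.5  93.9  -0.   55.7 -18.1] F [ 0.2  -0.76  0.35] M [-0.075  0.024 -0.063] op 0.686
time_s: 9.75
position: [0.4811, -0.2965, 0.1599]
tcp_rot: [[0.89, 0.456, 0.0], [0.456, -0.89, 0.0], [0.0, -0.0, -1.0]]
force: [0.5, -0.3, 0.1]
opening: 1.002
time_s: 10.15
position: [0.4815, -0.2945, 0.0997]
tcp_rot: [[0.887, 0.462, -0.001], [0.462, -0.887, 0.001], [-0.0, -0.001, -1.0]]
force: [-0.2, -0.6, 0.1]
opening: 1.0
t 10.15 p [ 0.4815 -0.2945  0.0997] az -62.5 z [-0.001  0.001 -1.   ] q [-42.8  35.4  96.9   0.   47.8  19.7] F [-0.22 -0.63  0.06] M [-0.079  0.19   0.013] op 1.0
```

View pics/z3.png

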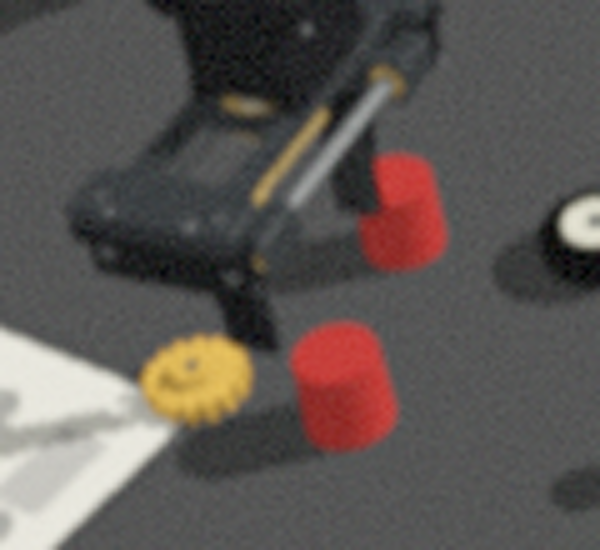

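View pics/top3.png

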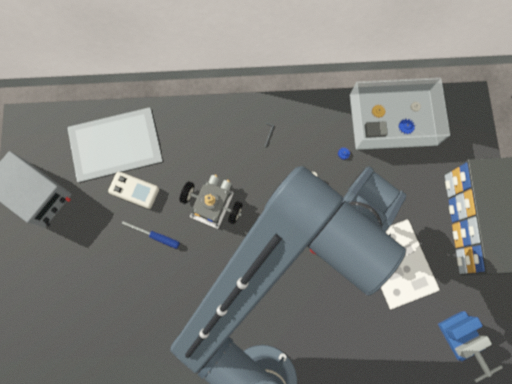

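```bash
python3 - <<'E'
from h import *
t=np.array([.4815,-.2945,.0997]);a=np.array([.462,-.887,0])
for k in(-.051,0,.051): print(k,proj('scene',t+k*a))
f=np.load('pics/top3.npz')['p'];cv2.imwrite('pics/plug3.png',cv2.resize(f[180:220,190:235],None,fx=14,fy=14,interpolation=cv2.INTER_CUBIC)[...,::-1])
E
```

```text
-0.051 [142.22389319 210.09563955]
0 [131.92602432 223.95511726]
0.051 [120.73941745 239.01071083]
```

View pics/plug3.png

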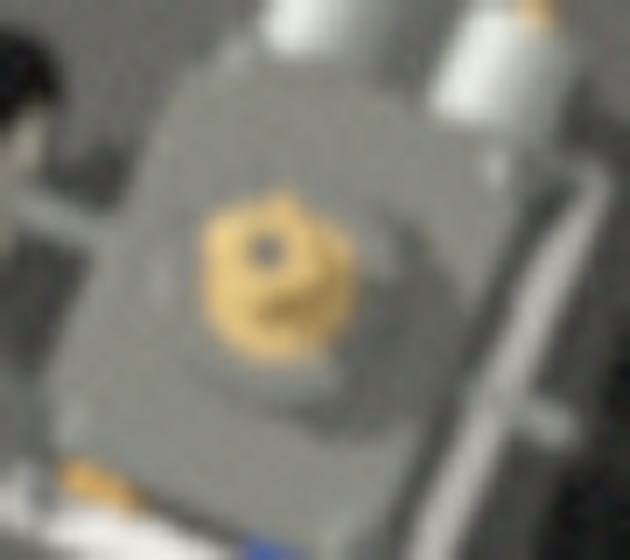

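The head is visibly rotated and the gripper projection agrees with the image. I'm descending on the cap.

```bash
python3 -m handwheel '[{"hand":1,"dx":0,"dy":0.1,"dz":-3,"wx":0,"wy":0,"wz":0},{"hand":1,"dx":0,"dy":0,"dz":-3,"wx":0,"wy":0,"wz":0},{"hand":1,"dx":0,"dy":0,"dz":-2,"wx":0,"wy":0,"wz":0},{"hand":1,"dx":0,"dy":0,"dz":-0.9,"wx":0,"wy":0,"wz":0},{"hand":1,"dx":0,"dy":0,"dz":0,"wx":0,"wy":0,"wz":0}]' >/dev/null;python3 s.py
python3 -m handwheel '[{"hand":0.2,"dx":0,"dy":0,"dz":0,"wx":0,"wy":0,"wz":0},{"hand":0.2,"dx":0,"dy":0,"dz":0,"wx":0,"wy":0,"wz":0},{"hand":0.2,"dx":0,"dy":0,"dz":0,"wx":0,"wy":0,"wz":0},{"hand":0.2,"dx":0,"dy":0,"dz":0,"wx":0,"wy":0,"wz":0},{"hand":0.2,"dx":0,"dy":0,"dz":0,"wx":0,"wy":0,"wz":0},{"hand":0.2,"dx":0,"dy":0,"dz":0,"wx":0,"wy":0,"wz":0}]' >/dev/null;python3 s.py
python3 - <<'E'
from h import *
b,_=cap('scene','pics/scene4.png')
cv2.imwrite('pics/z4.png',cv2.resize(b[170:280,70:190],None,fx=5,fy=5,interpolation=cv2.INTER_CUBIC)[...,::-1])
E
```

```text
t 10.75 p [ 0.4821 -0.2935  0.0109] az -62.47 z [-0.  0. -1.] q [-42.7  43.9  98.9  -0.   37.1  19.8] F [-0.22 -0.8   0.05] M [-0.06   0.163  0.004] op 0.995
t 11.35 p [ 0.4818 -0.2938  0.011 ] az -62.51 z [ 0. -0. -1.] q [-42.7  43.9  99.    0.   37.1  19.8] F [0.45 0.18 0.18] M [-0.097  0.138  0.004] op 0.618
```

View pics/z4.png

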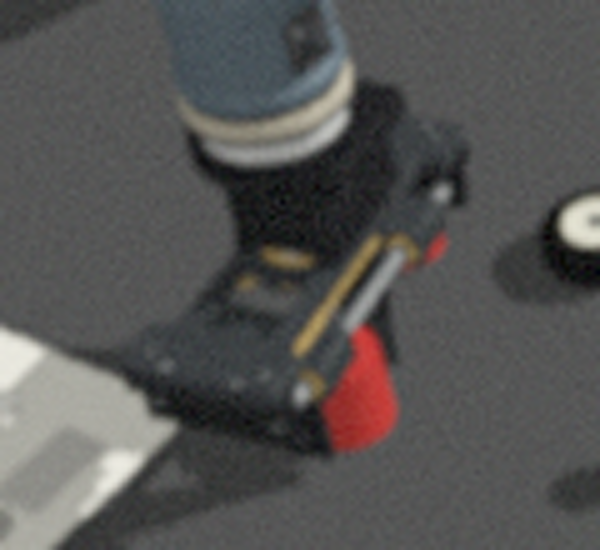

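```bash
python3 -m handwheel '[{"hand":-0.2,"dx":0,"dy":0,"dz":0,"wx":0,"wy":0,"wz":0},{"hand":-0.2,"dx":0,"dy":0,"dz":0,"wx":0,"wy":0,"wz":0},{"hand":-0.2,"dx":0,"dy":0,"dz":0,"wx":0,"wy":0,"wz":0},{"hand":-1,"dx":0,"dy":0,"dz":0,"wx":0,"wy":0,"wz":0},{"hand":-1,"dx":0,"dy":0,"dz":0,"wx":0,"wy":0,"wz":0}]' >/dev/null;python3 s.py
python3 -m handwheel '[{"hand":-1,"dx":0,"dy":0,"dz":2,"wx":0,"wy":0,"wz":0},{"hand":-1,"dx":0,"dy":0,"dz":3,"wx":0,"wy":0,"wz":0},{"hand":-1,"dx":0,"dy":0,"dz":4,"wx":0,"wy":0,"wz":0},{"hand":-1,"dx":0,"dy":0,"dz":4,"wx":0,"wy":0,"wz":0},{"hand":-1,"dx":0,"dy":0,"dz":3,"wx":0,"wy":0,"wz":0},{"hand":-1,"dx":0,"dy":0,"dz":0,"wx":0,"wy":0,"wz":0}]' >/dev/null;python3 s.py
python3 - <<'E'
from h import *
b,_=cap('scene','pics/scene5.png')
cv2.imwrite('pics/z5.png',cv2.resize(b[130:280,70:190],None,fx=4,fy=4,interpolation=cv2.INTER_CUBIC)[...,::-1])
E
```

```text
t 11.9 p [ 0.4817 -0.2936  0.0107] az -62.51 z [-0.  0. -1.] q [-42.7  44.   99.    0.   37.1  19.8] F [-0.06  0.7   0.13] M [-0.077  0.157  0.031] op 0.484
t 12.5 p [ 0.4842 -0.2958  0.1755] az -62.5 z [ 0.008 -0.007 -1.   ] q [-42.7  29.   93.7   0.   56.7  19.8] F [ 0.46 -0.65  0.73] M [-0.137  0.128 -0.012] op 0.48
```

View pics/z5.png

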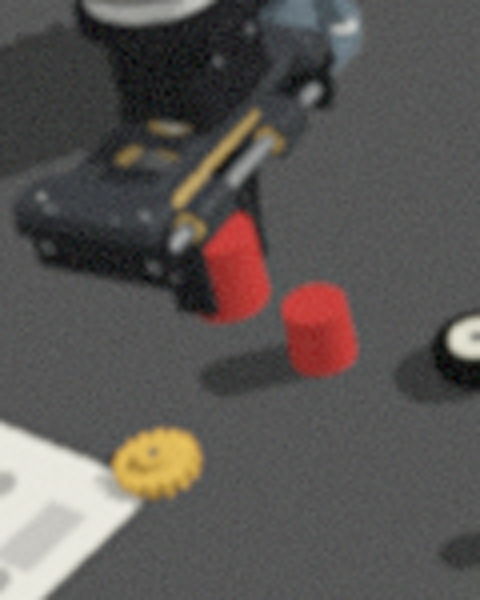

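The cap is held upright with the opening at 41.8 mm. I'm carrying it to above the plug.

```bash
python3 -m handwheel '[{"hand":-1,"dx":0.7,"dy":2,"dz":0,"wx":0,"wy":0,"wz":0.1},{"hand":-1,"dx":0.7,"dy":4,"dz":0,"wx":0,"wy":0,"wz":0.14},{"hand":-1,"dx":0.7,"dy":4.5,"dz":0,"wx":0,"wy":0,"wz":0.14},{"hand":-1,"dx":0.7,"dy":4.5,"dz":0,"wx":0,"wy":0,"wz":0.14},{"hand":-1,"dx":0.7,"dy":4.5,"dz":0,"wx":0,"wy":0,"wz":0.14},{"hand":-1,"dx":0.7,"dy":4.5,"dz":0,"wx":0,"wy":0,"wz":0.14},{"hand":-1,"dx":0.7,"dy":4.5,"dz":0,"wx":0,"wy":0,"wz":0.14},{"hand":-1,"dx":0.7,"dy":4.5,"dz":0,"wx":0,"wy":0,"wz":0.14},{"hand":-1,"dx":0.7,"dy":4.5,"dz":0,"wx":0,"wy":0,"wz":0.14},{"hand":-1,"dx":0.7,"dy":3.5,"dz":0,"wx":0,"wy":0,"wz":0.14}]'
python3 -m handwheel '[{"hand":-1,"dx":0,"dy":1.87,"dz":0,"wx":0,"wy":0,"wz":0.05},{"hand":-1,"dx":0,"dy":0,"dz":0,"wx":0,"wy":0,"wz":0},{"hand":-1,"dx":0,"dy":0,"dz":-1,"wx":0,"wy":0,"wz":0},{"hand":-1,"dx":0,"dy":0,"dz":0,"wx":0,"wy":0,"wz":0},{"hand":-1,"dx":0,"dy":0,"dz":0,"wx":0,"wy":0,"wz":0}]';python3 s.py
python3 - <<'E'
from h import *
b,_=cap('scene','pics/scene6.png')
cv2.imwrite('pics/z6.png',cv2.resize(b[100:190,230:320],None,fx=6.5,fy=6.5,interpolation=cv2.INTER_CUBIC)[...,::-1])
E
```

```text
time_s: 13.55
position: [0.5502, 0.1189, 0.1689]
tcp_rot: [[-0.273, 0.962, -0.004], [0.962, 0.273, 0.0], [0.001, -0.004, -1.0]]
force: [1.0, -0.5, -0.2]
opening: 0.483
time_s: 14.05
position: [0.5511, 0.1337, 0.1598]
tcp_rot: [[-0.312, 0.95, -0.002], [0.95, 0.312, -0.0], [0.0, -0.002, -1.0]]
force: [1.0, -0.2, -0.4]
opening: 0.486
t 14.05 p [0.5511 0.1337 0.1598] az 18.15 z [-0.002 -0.    -1.   ] q [  2.4  30.5  94.   -0.   55.7 -15.8] F [ 1.01 -0.2  -0.38] M [-0.073  0.023 -0.053] op 0.486
```

View pics/z6.png

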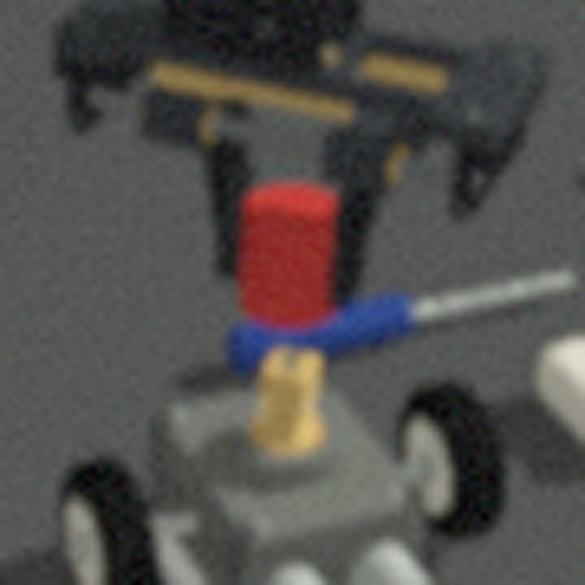

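```bash
python3 - <<'E'
from h import *
p=np.load('pics/scene6.npz')['p']; hsv=cv2.cvtColor(p,cv2.COLOR_RGB2HSV)
m=(((hsv[...,0]<8)|(hsv[...,0]>172))&(hsv[...,1]>110)&(hsv[...,2]>50)).astype(np.uint8)
m[:, :250]=0;m[:,300:]=0;m[:110]=0;m[170:]=0
k,l,st,ce=cv2.connectedComponentsWithStats(m); i=1+np.argmax(st[1:,4]); print(st[i],ce[i])
print('cap seen',onplane('scene',*ce[i],.172), 'plug bias earlier: scene gave .5526,.1337 for true .5517,.1351; cap .4831,-.294 for .4817,-.2936')
E
```

```text
[266 128  17  22 310] [273.8483871  138.33225806]
cap seen [0.5489823  0.13431184 0.172     ] plug bias earlier: scene gave .5526,.1337 for true .5517,.1351; cap .4831,-.294 for .4817,-.2936
```

```bash
python3 -m handwheel '[{"hand":-1,"dx":0.09,"dy":0.11,"dz":-1,"wx":0,"wy":0,"wz":0},{"hand":-1,"dx":0,"dy":0,"dz":-1,"wx":0,"wy":0,"wz":0},{"hand":-1,"dx":0,"dy":0,"dz":-0.7,"wx":0,"wy":0,"wz":0},{"hand":-1,"dx":0,"dy":0,"dz":0,"wx":0,"wy":0,"wz":0},{"hand":-1,"dx":0,"dy":0,"dz":0,"wx":0,"wy":0,"wz":0}]'>/dev/null;python3 s.py
python3 - <<'E'
from h import *
b,_=cap('scene','pics/scene7.png')
cv2.imwrite('pics/z7.png',cv2.resize(b[110:190,230:320],None,fx=7,fy=7,interpolation=cv2.INTER_CUBIC)[...,::-1])
E
```

```text
t 14.6 p [0.5525 0.1361 0.1334] az 18.27 z [-0.001 -0.    -1.   ] q [  2.6  32.8  94.9  -0.   52.3 -15.7] F [ 0.54 -0.03 -0.21] M [-0.069  0.09  -0.023] op 0.484
```

View pics/z7.png

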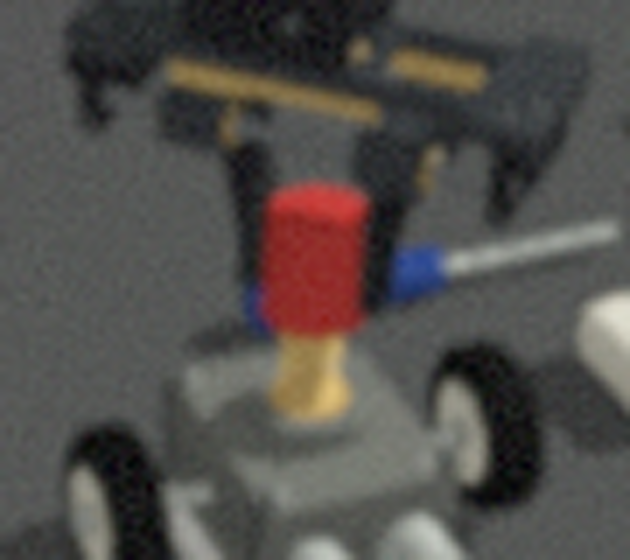

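```bash
python3 -m handwheel '[{"hand":-1,"dx":-0.05,"dy":-0.08,"dz":0,"wx":0,"wy":0,"wz":0},{"hand":-1,"dx":0,"dy":0,"dz":0,"wx":0,"wy":0,"wz":0},{"hand":-1,"dx":0,"dy":0,"dz":-0.5,"wx":0,"wy":0,"wz":0},{"hand":-1,"dx":0,"dy":0,"dz":-0.5,"wx":0,"wy":0,"wz":0}]'>/dev/null;python3 s.py
python3 -m handwheel '[{"hand":-1,"dx":0,"dy":0,"dz":-0.3,"wx":0,"wy":0,"wz":0}]'>/dev/null;python3 s.py
```

```text
t 15.05 p [0.5523 0.1353 0.1237] az 18.28 z [ 0.001  0.    -1.   ] q [  2.5  33.5  95.5   0.   51.  -15.8] F [-0.31 -0.53 -0.94] M [-0.072  0.002  0.011] op 0.481
t 15.15 p [0.5518 0.1353 0.1201] az 18.28 z [-0.001 -0.    -1.   ] q [  2.5  33.8  95.6  -0.   50.6 -15.8] F [-0.75 -0.48  0.53] M [-0.047  0.023  0.041] op 0.482
```

The rim is now below the plug top with no contact force, so I'm continuing down.

```bash
python3 -m handwheel '[{"hand":-1,"dx":0,"dy":0,"dz":-0.5,"wx":0,"wy":0,"wz":0},{"hand":-1,"dx":0,"dy":0,"dz":-0.5,"wx":0,"wy":0,"wz":0}]'>/dev/null;python3 s.py
python3 -m handwheel '[{"hand":-1,"dx":0,"dy":0,"dz":-0.5,"wx":0,"wy":0,"wz":0},{"hand":-1,"dx":0,"dy":0,"dz":-0.5,"wx":0,"wy":0,"wz":0},{"hand":-1,"dx":0,"dy":0,"dz":-0.4,"wx":0,"wy":0,"wz":0},{"hand":-1,"dx":0,"dy":0,"dz":0,"wx":0,"wy":0,"wz":0}]'>/dev/null;python3 s.py
```

```text
t 15.35 p [0.5521 0.1353 0.1103] az 18.28 z [-0. -0. -1.] q [  2.5  34.7  96.   -0.   49.3 -15.8] F [ 0.13 -0.69 -0.63] M [-0.108  0.047 -0.028] op 0.479
t 15.75 p [0.5517 0.1353 0.0961] az 18.28 z [-0.001 -0.    -1.   ] q [  2.5  36.   96.5   0.   47.6 -15.8] F [-0.16  0.33  0.32] M [-0.042 -0.012  0.046] op 0.481
```

```bash
python3 -m handwheel '[{"hand":-1,"dx":0,"dy":0,"dz":-0.2,"wx":0,"wy":0,"wz":0},{"hand":-1,"dx":0,"dy":0,"dz":0,"wx":0,"wy":0,"wz":0}]'>/dev/null;python3 s.py
python3 -m handwheel '[{"hand":-1,"dx":0,"dy":0,"dz":-0.1,"wx":0,"wy":0,"wz":0},{"hand":-1,"dx":0,"dy":0,"dz":0,"wx":0,"wy":0,"wz":0}]'>/dev/null;python3 s.py
python3 -m handwheel '[{"hand":-1,"dx":0,"dy":0,"dz":-0.05,"wx":0,"wy":0,"wz":0},{"hand":-1,"dx":0,"dy":0,"dz":0,"wx":0,"wy":0,"wz":0}]'>/dev/null;python3 s.py
```

```text
t 15.95 p [0.5522 0.1353 0.0947] az 18.28 z [-0. -0. -1.] q [  2.5  36.1  96.5  -0.   47.4 -15.8] F [ 0.86  0.76 -0.86] M [-0.087  0.061  0.008] op 0.479
t 16.15 p [0.5522 0.1353 0.0939] az 18.28 z [ 0.  0. -1.] q [  2.5  36.2  96.5   0.   47.3 -15.8] F [ 0.49  0.1  -1.16] M [-0.029  0.055  0.005] op 0.48
t 16.35 p [0.5522 0.1353 0.0933] az 18.28 z [ 0.  0. -1.] q [  2.5  36.2  96.5   0.   47.2 -15.8] F [-0.34  0.81  0.05] M [-0.147  0.026  0.   ] op 0.482
```

```bash
for i in 1; do python3 -m handwheel '[{"hand":-1,"dx":0,"dy":0,"dz":-0.06,"wx":0,"wy":0,"wz":0},{"hand":-1,"dx":0,"dy":0,"dz":0,"wx":0,"wy":0,"wz":0}]'>/dev/null;python3 s.py; done
python3 -m handwheel '[{"hand":-1,"dx":0,"dy":0,"dz":-0.06,"wx":0,"wy":0,"wz":0},{"hand":-1,"dx":0,"dy":0,"dz":0,"wx":0,"wy":0,"wz":0}]'>/dev/null;python3 s.py
```

```text
t 16.55 p [0.5522 0.1353 0.0927] az 18.28 z [ 0.  0. -1.] q [  2.5  36.3  96.6   0.   47.1 -15.8] F [ 1.08 -0.11 -0.57] M [-0.084 -0.019 -0.035] op 0.48
t 16.75 p [0.5522 0.1353 0.0927] az 18.28 z [ 0. -0. -1.] q [  2.5  36.3  96.6  -0.   47.1 -15.8] F [-1.16 -0.78  3.93] M [-0.075  0.219  0.072] op 0.486
```

Contact came at TCP z 0.0927, exactly where the rim should meet the boss. I'm releasing the cap.

```bash
python3 -m handwheel '[{"hand":1,"dx":0,"dy":0,"dz":0,"wx":0,"wy":0,"wz":0},{"hand":1,"dx":0,"dy":0,"dz":0,"wx":0,"wy":0,"wz":0},{"hand":1,"dx":0,"dy":0,"dz":0,"wx":0,"wy":0,"wz":0},{"hand":1,"dx":0,"dy":0,"dz":0,"wx":0,"wy":0,"wz":0},{"hand":1,"dx":0,"dy":0,"dz":0,"wx":0,"wy":0,"wz":0},{"hand":1,"dx":0,"dy":0,"dz":0,"wx":0,"wy":0,"wz":0}]'>/dev/null;python3 s.py
python3 -m handwheel '[{"hand":1,"dx":0,"dy":0,"dz":1,"wx":0,"wy":0,"wz":0},{"hand":1,"dx":0,"dy":0,"dz":2,"wx":0,"wy":0,"wz":0},{"hand":1,"dx":0,"dy":0,"dz":3,"wx":0,"wy":0,"wz":0},{"hand":1,"dx":0,"dy":0,"dz":4,"wx":0,"wy":0,"wz":0},{"hand":1,"dx":-2,"dy":4,"dz":2,"wx":0,"wy":0,"wz":0},{"hand":1,"dx":-2,"dy":4.5,"dz":0,"wx":0,"wy":0,"wz":0},{"hand":1,"dx":-2,"dy":4.5,"dz":0,"wx":0,"wy":0,"wz":0},{"hand":1,"dx":-2,"dy":4.5,"dz":0,"wx":0,"wy":0,"wz":0},{"hand":1,"dx":-2,"dy":4.5,"dz":0,"wx":0,"wy":0,"wz":0},{"hand":1,"dx":-2,"dy":4.5,"dz":0,"wx":0,"wy":0,"wz":0}]'
python3 -m handwheel '[{"hand":1,"dx":-2,"dy":4,"dz":0,"wx":0,"wy":0,"wz":0},{"hand":1,"dx":-2,"dy":4,"dz":0,"wx":0,"wy":0,"wz":0},{"hand":1,"dx":0,"dy":0,"dz":0,"wx":0,"wy":0,"wz":0}]' >/dev/null; python3 s.py
python3 - <<'E'
from h import *
b,_=cap('scene','pics/scene8.png');a,_=cap('top','pics/top8.png')
A=cv2.resize(a[170:230,175:245],None,fx=6,fy=6,interpolation=cv2.INTER_CUBIC);B=cv2.resize(b[125:195,235:305],None,fx=5,fy=5,interpolation=cv2.INTER_CUBIC)
C=np.zeros((360,770,3),np.uint8);C[:360,:420]=A;C[:350,420:]=B;cv2.imwrite('pics/z8.png',C[...,::-1])
E
```

```text
t 17.35 p [0.5521 0.1353 0.092 ] az 18.28 z [-0. -0. -1.] q [  2.5  36.4  96.6  -0.   47.1 -15.8] F [ 0.34 -0.28  0.04] M [-0.127  0.044 -0.007] op 0.937
time_s: 18.35
position: [0.4312, 0.402, 0.2131]
tcp_rot: [[-0.314, 0.95, 0.001], [0.95, 0.314, 0.001], [0.0, 0.001, -1.0]]
force: [0.9, -0.2, 0.1]
opening: 1.001
t 18.65 p [0.3891 0.4851 0.2129] az 18.64 z [ 0.     0.003 -1.   ] q [40.9 30.5 83.3  0.1 66.1 22.2] F [ 0.49 -0.61 -0.42] M [-0.107 -0.006  0.061] op 0.998
```

View pics/z8.png

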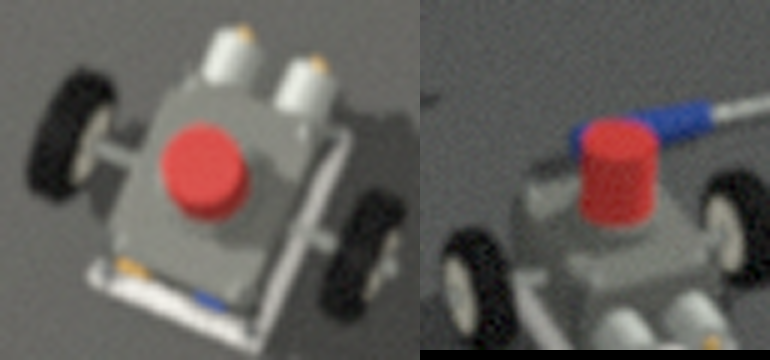

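View pics/top8.png

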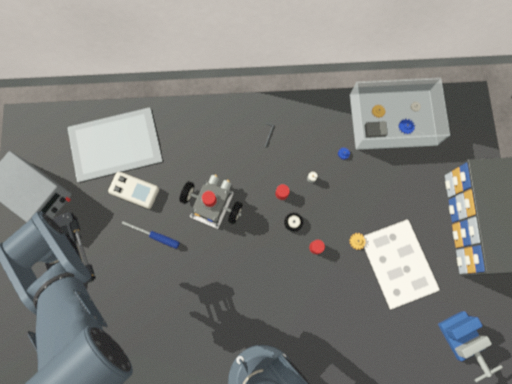

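```bash
python3 - <<'E'
from h import *
for n in('top','scene'):
    f=np.load(f'pics/{n}8.npz');p,d=f['p'],f['d'];hsv=cv2.cvtColor(p,cv2.COLOR_RGB2HSV)
    m=(((hsv[...,0]<8)|(hsv[...,0]>172))&(hsv[...,1]>110)&(hsv[...,2]>60)).astype(np.uint8)
    k,l,st,ce=cv2.connectedComponentsWithStats(m)
    for i in range(1,k):
        if st[i,4]<60: continue
        v,u=np.where(l==i);W=world(n,d[v,u],u,v);z=np.percentile(W[:,2],85);print(n,ce[i].round(1),st[i,2:4],'z85',z.round(4),'mid@.105',onplane(n,*ce[i],.105).round(4))
a=cv2.imread('pics/top0.png').astype(int);b=cv2.imread('pics/top8.png').astype(int)
D=(abs(a-b).max(2)>50).astype(np.uint8);k,l,st,ce=cv2.connectedComponentsWithStats(D)
print([(ce[i].round().tolist(),int(st[i,4])) for i in range(1,k) if st[i,4]>12])
E
```

```text
top [282.1 191.6] [15 16] z85 0.0485 mid@.105 [ 0.5604 -0.092   0.105 ]
top [208.9 198.5] [15 16] z85 0.1309 mid@.105 [0.5504 0.1353 0.105 ]
top [316.7 246.6] [16 14] z85 0.0487 mid@.105 [ 0.3857 -0.1851  0.105 ]
scene [274.1 159.4] [16 21] z85 0.1268 mid@.105 [0.5543 0.133  0.105 ]
scene [149.3 212. ] [19 23] z85 0.0453 mid@.105 [ 0.4819 -0.2448  0.105 ]
scene [222.9 225.7] [17 24] z85 0.0458 mid@.105 [ 0.6455 -0.1573  0.105 ]
[([209.0, 198.0], 178), ([344.0, 217.0], 178), ([49.0, 239.0], 379), ([19.0, 237.0], 261), ([78.0, 238.0], 20), ([73.0, 246.0], 67), ([13.0, 277.0], 331), ([48.0, 265.0], 16), ([91.0, 272.0], 56), ([39.0, 282.0], 97), ([51.0, 348.0], 3224), ([110.0, 348.0], 520), ([31.0, 334.0], 20), ([270.0, 353.0], 28), ([283.0, 358.0], 51), ([1.0, 360.0], 14), ([265.0, 370.0], 464)]
```

The cap's top is at about 0.128 m: 0.131 in the top view (which reads about 3 mm high) and 0.127 in the scene view. It is centred at about (0.552, 0.134). Apart from the robot itself, only the cap and the port region changed in the image. I'm handing in.

```bash
python3 -c "
from h import *
print(hand_in())"; python3 s.py
```

```text
the job is handed in; nothing more can be done
None
the job is handed in; nothing more can be done
```

The grease plug is snug and the red cap sits upright over it, rim down on the boss. I let go of it and handed the job in at about 19 s of the 72 s.

- **Plug:** I gripped the square head once and turned it clockwise about 2.15 rad. The taper bit at about 1.8 rad. I stopped with the joint torque 0.143 N m above its steady drag level, which makes about 0.26 N m while turning. The wrist moment is noisier; its last two readings were 0.24 and 0.22 N m.
- **Cap:** I took the one farthest to the robot's right. The rim met the boss with a light push of about 4 N, at the height expected from the grasp.
- **Last checks:** Cap height and position came out as follows:

| Check | Top camera | Scene camera | Expected |
|---|---|---|---|
| Cap top height | 131 mm | 127 mm | 128 mm |
| Cap centre (x, y) | 0.550, 0.135 m | 0.554, 0.133 m | plug axis at about 0.552, 0.135 m |

The two cameras disagree by about 4 mm in height and position. The top camera also read about 3 mm high on the caps standing on the bench.

Comparing the first and last top pictures, only the cap, the plug area and the robot itself had changed. I did not measure the other things one by one. The gripper was open and clear of everything, with no contact force.

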